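# Lock the headlamp lens with its three push latches

### The arm

A 6-joint arm with a two-finger parallel gripper is mounted at the origin on the work surface. World frame = base frame: x ahead of the robot, y to its left, z up, the work surface at z = 0. Lengths are in m, angles in rad, forces in N, time in s.
With the tool pointing down it reaches from about 0.35 to 0.975 m from the base axis. Payload 4.9 kg.
Tool frame: the origin (TCP) lies where the fingers leave the gripper's body, on its centre line; the fingertips stand 73 mm ahead of it and the grasp point (between the pads) lies 54 mm ahead of it; z points along the fingers, y is the line along which they close (so a half turn about z gives the same grasp; the last joint's range is limited). The gripper opens to 85 mm and grips with 20 to 120 N. Pads are 22 mm wide; open, the fingers measure 114 mm over their backs; the gripper's body (76 mm by 85 mm) begins 54 mm behind the grasp point. The pads swing forward as they close: fully open they stand 13 mm farther back than shut.
Start: joints at [-1.269, 0.053, 1.613, -0, 1.476, -0.119], TCP at [0.255, -0.57, 0.304] pointing down, gripper open.
Joint ranges: [-3.01, 3.01], [-1.01, 2.22], [0.06, 2.58], [-1.02, 4.17], [0.09, 2.62], [-3.14, 3.14]. Speed limits (rad/s): [2.57, 2.57, 3.14, 3.14, 3.14, 3.14].

### API

Orientations are given as a unit quaternion [w, x, y, z].
In Python, from rig import arm, planner, read_camera gives the robot as it stands. Calls block until the motion is done:
- arm.movep(position, orientation): joint-space move of the TCP to a pose.
- arm.move_straight(position, attitude=None, velocity=0.15, contact_N=None): straight line of the TCP; attitude=None keeps the orientation; velocity is the mean speed in m/s. With contact_N (N) it stops when the force on the tool has changed by that much, and returns True; else False.
- arm.movej(angles): joint-space move.
- arm.set_gripper(opening): finger opening in m; the grip force is fixed at half the most; returns when the fingers have stopped.
- arm.dwell(seconds).
- planner.solve_ik(position, orientation): joint angles nearest the present ones, or None.
- arm.observe(): the state.
- read_camera(name): name is "side" or "top" or "wrist"; returns a dict with "frame" (480x640x3 uint8, red, green, blue), "fx", "fy", "cx", "cy" (pixels), "k1" (the pictures are not rectified: a ray, as slopes to the right and down, at radius r is drawn at 1 + k1 r^2 times it, then the intrinsics apply), "R" (3x3) and "t" (3): a world point X has camera coordinates R X + t. Camera axes: x right, y down, z forward; pixel columns grow to the right and rows downward; lengths in m; the calibration is good to about 2 mm. A picture is of the moment at which its call begins. There is no depth.
A pose or a line that the arm cannot do raises arm.PlanningError and nothing moves.
- arm.finish_job(): hands the job in; it is judged then, once.
The state is a dict: "time": time; "qpos": joint angles; "joint_velocities": joint speeds; "tau": joint torques, N m; "eef_pos": TCP position; "ee_rot": TCP orientation; "ft_force": force on the tool from outside, world axes, zero at the start; "torque": the same for the moment, N m; "gripper_width": finger opening in m; "grasp_force": force on a finger pad.
Only numpy, scipy, OpenCV 4.12 (cv2) and the standard library are available. Lean on these libraries where they do the work, as an engineer would, in place of code of your own. Each camera call takes 0.05 s, during which the arm holds its last target. There are 200 camera calls.

### The job

The headlamp on the bench has its lens laid in place, and the three latches along its edge nearest the robot stand open. Press them fully down with the fingertips so that they stay down, one after the other: first the wide flap, then the narrow flap, last the round push button. Pick nothing up, leave the lens and the loose things on the bench where they are, and finish with the hand clear.

Things in the scene. Friction and masses are not known exactly. Their poses are not given: they have to be found in the camera images.
- headlamp: Black car headlamp, fixed, lying lens-up on wooden blocks; 390 mm long (y), about 260 mm (x). Origin on the bench under its middle, z up. Its -x side is the straight long edge nearest the robot; there a flange (top 100 mm above the bench, x -161 to -101 mm) carries the three latches, in any order, about 120 mm apart along y. The rim is 105 mm high, the clear dome beyond it 120 mm
- lens: Loose clear lens with a 5 mm thick grey rim, 382 x 203 mm, 0.6 kg, seated in the headlamp, underside 100 mm above the bench. Origin at its underside, above the headlamp's; same axes. Its rim starts 33 mm from the flap hinges (+x) and passes 3 mm below the closed latches. To be left in place
- wide_base: Fixed mount of the wide flap on the flange. Origin on the flange top (100 mm above the bench), straight below the hinge axis, which lies 10.5 mm higher along y. Axes as the headlamp's: +x points from the hinge over the lens, z up
- wide_flap (a joint): Angle of the wide flap, a white plastic plate 64 mm wide (y), 50 mm from hinge to free edge, 5 mm thick. 0 = open, leaning up at 0.75 rad (43 deg) from level, free edge towards the lens; 0.75 = fully down, level, upper face 13 mm above the flange, at a hard stop. Starts at 0 to 0.12. Friction, no spring: about 4 N downward 30 mm from the hinge moves it, and it stays where it is left
- wide_pad (a point): Point on the upper face of the wide flap, 32 mm from the hinge, mid-width; moves with it. x along the flap towards the free edge, z out of its upper face
- narrow_base: Fixed mount of the narrow flap; same as wide_base
- narrow_flap (a joint): Angle of the narrow flap, the same as the wide flap but 26 mm wide: 0 = open at 0.75 rad from level, 0.75 = fully down; same friction and starts
- narrow_pad (a point): Point on the upper face of the narrow flap, 32 mm from the hinge, mid-width; axes as wide_pad
- round_base: Fixed mount of the round push button on the flange. Origin on the flange top; the button's upright axis stands 18 mm from it in +x; axes as the headlamp's
- round_pin (a joint): How far the round push button is pressed, m. A white disc 36 mm across, 6 mm thick, on a steel stem, sliding straight down. 0 = up (top 28 mm above the flange), 0.014 = fully down (top 14 mm above the flange, hard stop). Starts between 0 and 0.002. Friction of about 4 N, no spring: it stays where it is left
- round_top (a point): Centre of the round button's top face; moves with it; z up
- bulb: Loose spare bulb standing on the bench, steel foot 40 mm across, glass tip 63 mm high. Origin under its foot. Leave alone
- jar: Loose jar, 54 mm across, 65 mm high. Origin under its middle. Leave alone
- screwdriver: Loose screwdriver lying on the bench beside the headlamp, about 200 mm long. Origin at its underside. Leave alone
- parts_tray: Loose open orange tray, 100 x 140 x 45 mm, on the bench beside the headlamp. Origin under its middle. Leave alone

How it is judged:
By the outcome, as a careful person would: the job done as asked, in the order asked, and still so for the second after the job is handed in, with the robot touching nothing.
It also fails if it takes over 38 s, if anything falls off the work surface, if the arm or the gripper's body presses on something with over 40 N, if the wrist force passes 120 N, or if a joint passes its speed limit or range.

## Working session

There is one attempt and no reset: what is moved stays moved. The work goes in short steps, each a Python script; the robot and the scene stay as the last script left them, time stands still between calls to the robot, and variables do not carry over. Pictures are saved under pics/ and viewed, at most 10 in all, crops included, and the job is handed in when it is done.

```bash
mkdir -p pics; python3 - <<'E'
from rig import arm, read_camera
import cv2,pickle
d={}
for n in("top","side"):
    c=read_camera(n);d[n]=c
    cv2.imwrite(f"pics/{n}0.png",c["frame"][:,:,::-1]);print(n,{k:c[k] for k in c if k!="frame"})
pickle.dump(d,open("cams.pkl","wb"))
s=arm.observe();print(s["time"],s["eef_pos"],s["ee_rot"],s["ft_force"],s["gripper_width"])
E
```

```text
top {'fx': 577.0899003634861, 'fy': 577.0899003634861, 'cx': 321.19844883029657, 'cy': 239.81366328827477, 'k1': -0.08202483165470653, 'R': array([[ 2.78353149e-03, -9.99789337e-01, -2.03355243e-02],
       [-9.95286845e-01, -7.98615597e-04, -9.69714322e-02],
       [ 9.69347637e-02,  2.05096029e-02, -9.95079398e-01]]), 't': array([0.03744502, 0.55459972, 1.16896306])}
side {'fx': 440.634162362587, 'fy': 440.634162362587, 'cx': 315.31376484730043, 'cy': 233.59341487697827, 'k1': -0.04957501584180324, 'R': array([[-0.94512425, -0.32596922,  0.02200483],
       [-0.25400214,  0.69075914, -0.67700423],
       [ 0.2054825 , -0.64544239, -0.7356501 ]]), 't': array([0.51342961, 0.19478664, 0.78012307])}
0.1 [ 0.25515908 -0.57007413  0.30278939] [-9.03834661e-04  9.77951129e-01  2.08831901e-01 -9.85912606e-05] [ 0.09698841 -0.18248604  0.09833751] 0.08510829199006013
```

View pics/top0.png

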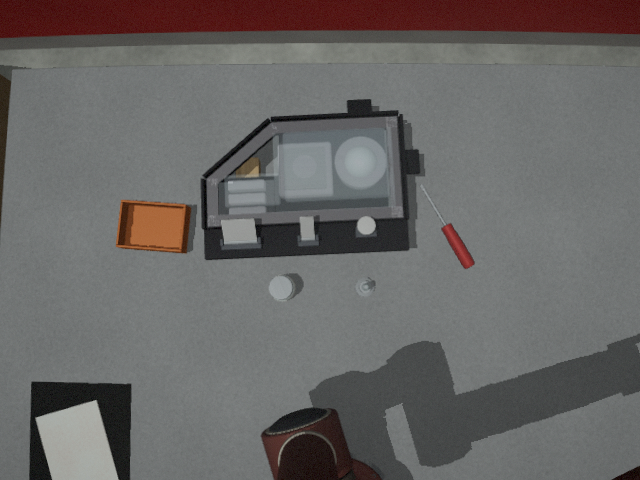

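View pics/side0.png

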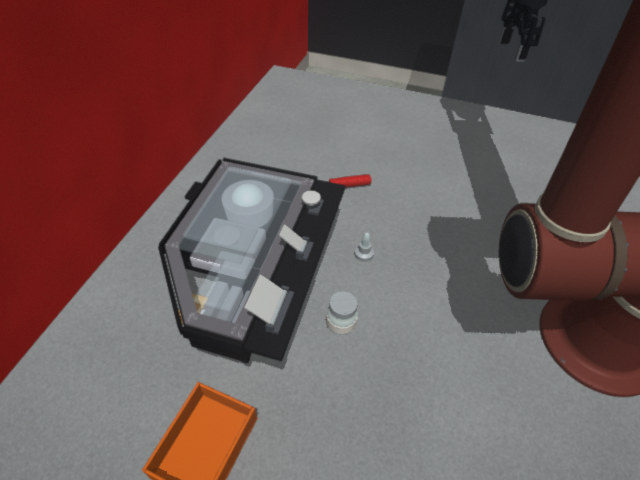

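The top view shows the flange's near edge running from (205,259) to (409,249). The latches are the wide flap at about (239,232), the narrow flap at (307,230) and the button at (366,225). The jar is at (282,288) and the bulb at (365,287). I'll enlarge both views to measure.

```bash
python3 - <<'E'
import pickle,cv2,numpy as np
d=pickle.load(open("cams.pkl","rb"))
a=d["top"]["frame"][205:265,195:415]; b=d["side"]["frame"][175:365,235:355]
A=cv2.resize(a,None,fx=3.6,fy=3.6,interpolation=cv2.INTER_CUBIC)
cv2.imwrite("pics/t1.png",A[:,:,::-1])
cv2.imwrite("pics/s1.png",cv2.resize(b,None,fx=3,fy=3,interpolation=cv2.INTER_CUBIC)[:,:,::-1])
E
cat > h.py <<'E'
import numpy as np,cv2,pickle
d=pickle.load(open("cams.pkl","rb"))
def K(c): return np.array([[c["fx"],0,c["cx"]],[0,c["fy"],c["cy"]],[0,0,1]]),np.array([c["k1"],0,0,0.])
def ray(n,p):
    c=d[n];k,D=K(c);u=cv2.undistortPoints(np.array([[p]],float),k,D)[0,0]
    return -c["R"].T@c["t"],c["R"].T@np.array([*u,1])
def atz(n,p,z):
    o,r=ray(n,p);return o+r*(z-o[2])/r[2]
def tri(p,q):
    (a,u),(b,v)=ray("top",p),ray("side",q)
    s=np.linalg.lstsq(np.c_[u,-v],b-a,rcond=None)[0];P,Q=a+s[0]*u,b+s[1]*v
    return (P+Q)/2,np.linalg.norm(P-Q)
def proj(n,X):
    c=d[n];k,D=K(c);return cv2.projectPoints(np.atleast_2d(X).astype(float),cv2.Rodrigues(c["R"])[0],c["t"],k,D)[0][:,0]
E
```

```text
(no output)
```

View pics/t1.png

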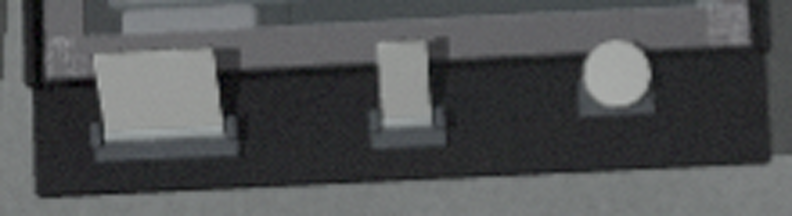

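View pics/s1.png

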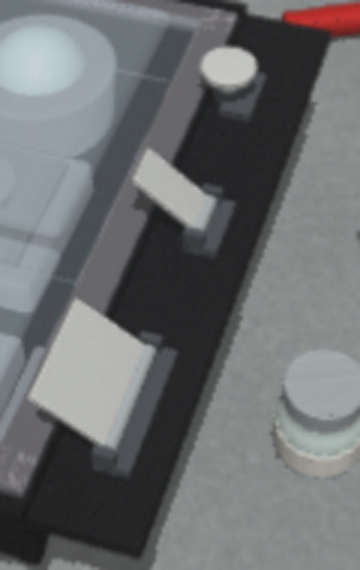

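The enlarged top crop gives flange corners (38,197) and (770,162). The wide flap's free corners are (95,55) and (212,48), the narrow flap's are (377,43) and (427,40), and the button's centre is (617,73). In the side crop, the wide flap's free corners are (30,400) and (78,300), the narrow flap's are (134,182) and (148,150), and the button top is (229,67).

```bash
python3 - <<'E'
from h import *
np.set_printoptions(precision=4,suppress=True)
T=lambda x,y:((x+.5)/3.6-.5+195,(y+.5)/3.6-.5+205)
S=lambda x,y:((x+.5)/3-.5+235,(y+.5)/3-.5+175)
L=atz("top",T(38,197),.1);R=atz("top",T(770,162),.1);print("flange",L,R,np.linalg.norm(L-R))
e=(L-R)/np.linalg.norm(L-R);yaw=np.arctan2(-e[0],e[1]);print("yaw",yaw)
for n,p,q in[("wL",T(95,55),S(30,400)),("wR",T(212,48),S(78,300)),("nL",T(377,43),S(134,182)),("nR",T(427,40),S(148,150)),("r",T(617,73),S(229,67))]:print(n,*tri(p,q))
print("hinge wide",atz("top",T(105,135),.112),atz("top",T(223,130),.112)," narrow",atz("top",T(381,126),.112),atz("top",T(431,122),.112))
print("r",atz("top",T(617,73),.128),atz("side",S(229,67),.128))
print("jar",atz("top",(281,284),.065),"bulb",atz("top",(365,286),.03))
E
```

```text
flange [0.5089 0.2636 0.1   ] [ 0.5284 -0.1326  0.1   ] 0.39676979697806375
yaw 0.049289516854112606
wL [0.5805 0.2261 0.1378] 0.0021821945461966462
wR [0.5829 0.1635 0.141 ] 0.0038862920023799456
nL [0.5859 0.0769 0.1424] 0.0026859561720731294
nR [0.5877 0.0508 0.1423] 0.002352853454977152
r [ 0.5727 -0.0491  0.1257] 0.001731266472572923
hinge wide [0.5416 0.2253 0.112 ] [0.5444 0.1615 0.112 ]  narrow [0.5466 0.0766 0.112 ] [0.5488 0.0499 0.112 ]
r [ 0.5732 -0.0488  0.128 ] [ 0.571  -0.0468  0.128 ]
jar [0.4621 0.1177 0.065 ] bulb [ 0.4592 -0.0517  0.03  ]
```

```bash
cat > press.py <<'E'
from rig import arm
import numpy as np
Q=[0,np.cos(.0247),np.sin(.0247),0]
def press(x,y,ztop,zstop,N=28):
    """tips to just above ztop, then slowly down until the hard stop resists; back up"""
    arm.movep([x,y,ztop+.03+.073],Q)
    arm.move_straight([x,y,ztop+.004+.073],velocity=.08)
    hit=arm.move_straight([x,y,zstop-.006+.073],velocity=.025,contact_N=N)
    s=arm.observe();print("hit",hit,"tip",s["eef_pos"]-[0,0,.073],"F",s["ft_force"],"t",s["time"])
    arm.move_straight([x,y,.16+.073],velocity=.1)
E
python3 - <<'E'
from press import *
from rig import read_camera
import cv2
arm.set_gripper(0)
arm.movep([.573,.195,.30],Q)
print(arm.observe()["time"],arm.observe()["gripper_width"])
press(.573,.195,.145,.113)
print(arm.observe()["time"])
c=read_camera("side");cv2.imwrite("pics/s2.png",c["frame"][150:370,150:400][:,:,::-1].repeat(2,0).repeat(2,1))
E
```

```text
3.7833 0.0001315516951038901
hit True tip [0.57363604 0.19513764 0.1126284 ] F [-1.04659645  0.6114145   4.66945235] t 6.125
6.7417
```

View pics/s2.png

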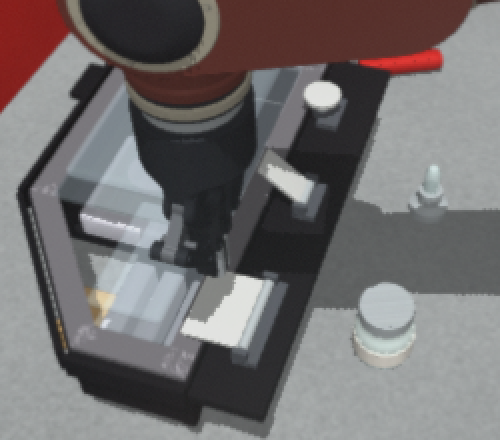

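The wide flap now lies level: its plate is flat at about (225,310) in the crop, and the tip stopped at 112.6 mm. Next are the narrow flap and the button.

```bash
python3 - <<'E'
from press import *
from rig import read_camera
import cv2
press(.5775,.065,.145,.113)
press(.572,-.048,.128,.114)
s=arm.observe()
arm.movep([.42,-.30,.30],Q)
print(arm.observe()["time"])
c=read_camera("side");cv2.imwrite("pics/s3.png",c["frame"][150:370,150:400][:,:,::-1].repeat(2,0).repeat(2,1))
c=read_camera("top");cv2.imwrite("pics/t3.png",c["frame"][:,:,::-1])
E
```

```text
hit True tip [0.57820839 0.06499689 0.11264255] F [-1.07130277  0.00838061  4.40683003] t 9.3583
hit True tip [ 0.57269116 -0.04813336  0.11360177] F [-1.53057696 -0.45343476  4.6742146 ] t 11.825
13.6
```

View pics/s3.png

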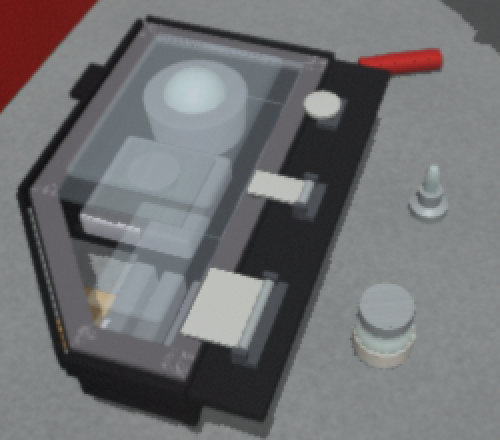

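View pics/t3.png

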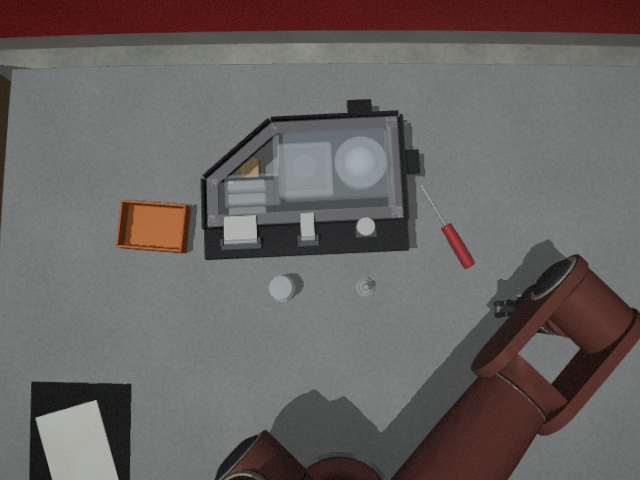

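All three latches are down: the flaps are level at side-crop (225,310) and (278,186), and the button is low at (322,105). In the top view the lens, jar (282,288), bulb (365,287), screwdriver and tray haven't moved, and the hand is clear.

```bash
python3 -c "
from rig import arm
print(arm.finish_job())"
```

```text
the job is handed in; nothing more can be done
None
```

I pressed the wide flap, then the narrow flap, then the round button, each down to its stop; all three stayed down with the loose things where they were and the hand clear, and I handed the job in at about 14 s.

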